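# Sweep broken tablet pieces off the inspection stand

## Robot

A 6-joint arm with a two-finger parallel gripper is mounted at the origin on the work surface. World frame = base frame: x ahead of the robot, y to its left, z up, the work surface at z = 0. Lengths are in m, angles in rad, forces in N, time in s.
With the tool pointing down it reaches from about 0.35 to 0.925 m from the base axis. Payload 6.4 kg.
Tool frame: the origin (TCP) lies on the centre line of the jaws, within the pads' length; the fingertips stand env.tips_ahead ahead of it and the grasp point (between the pads) lies 8 mm behind it (env.tips_ahead is the distance from the TCP to the fingertips, in m); z points along the fingers, y is the line along which they close (so a half turn about z gives the same grasp; the last joint's range is limited). The gripper opens to 85 mm and grips with 20 to 120 N. Pads are 22 mm wide; open, the fingers measure 114 mm over their backs; the gripper's body (76 mm by 85 mm) begins 54 mm behind the grasp point. The pads swing forward as they close: fully open they stand 13 mm farther back than shut.
Start: joints at [-1.42, 0.245, 1.558, -0, 1.339, -0.174], TCP at [0.207, -0.616, 0.242] pointing down, gripper open.
Joint ranges: [-3.13, 3.13], [-1.02, 2.26], [0.13, 2.54], [-0.95, 4.09], [0.21, 2.88], [-2.74, 2.74]. Speed limits (rad/s): [2.57, 2.57, 3.14, 3.14, 3.14, 3.14].

## Interface

Orientations are given as [roll, pitch, yaw] about the fixed x, y, z axes, in that order (R = Rz(yaw) Ry(pitch) Rx(roll)).
In Python, from workcell import env gives the robot as it stands. The module is installed in compiled form; this text tells all that it offers.
- The arm moves only by the tool drive_tool, never from a script. Its argument "targets" is a list of rows, each an object with "travel": the shift along the tool's x, y, z in m, a list of three; "turn": the turn, a rotation vector about the tool's x, y, z in rad, a list of three. A call has exactly 5 rows; each row shifts and turns the commanded pose from where the row before left it, along the tool's axes as they then stand; what a row does not reach is not made up. A row lasts 1/10 s, in which the tool goes at most 50 mm and 8.59 degrees, less where a joint would pass 70% of its speed; a pose out of reach is approached as far as the arm can. A call with a gripper value outside its range is refused whole. "gripper" is the opening, from -1 (shut) to 1 (fully open), set as the call begins (left out, the last holds). The fingers move at their own pace and stop on an object; the grip force is fixed at half the most. Time passes only in rows, so rows that do not move let the fingers close, or fill a call up. It gives the time, the measured TCP pose, the force, the opening and the grip force at its end, in the units of the state.
- env.get_obs(): the state, without advancing time (a new reading comes with each control period).
- env.read_camera(name): name is "scene" or "top" or "wrist"; returns the picture (420x560x3 uint8, red, green, blue); there is no depth.
- env.get_calibration(name): a dict with "camera_matrix" (3x3 intrinsics, pixels), "extrinsics" (4x4, takes a point from world to camera coordinates). Camera axes: x right, y up, looking along -z (the intrinsics and any distortion apply to the point x, -y, -z); pixel columns grow to the right and rows downward; lengths in m; the calibration is good to about 2 mm. A picture is of the moment at which its call begins: read the wrist's pose just before it. get_calibration takes no time and is no camera call; for the wrist camera it gives the pose at the moment of the call.
- env.hand_in(): hands the job in; it is judged then, once.
Trained networks look in the newest picture that a camera, given by its name, has taken for a name from the list of things; names that differ only in an ending like _2 or _b are one class to them, and where a whole thing is asked for, a point or a joint stands for the part that bears it (a point fixed in the world has none). Each returns a list of dicts, best first, with "score" (0 to 1); they miss things now and then, are a little off and sometimes report something else, mostly with a low value. They report only what shows in the picture. A call takes as long as a camera call.
- env.spot_in(target, camera): "xyz" ([x, y, z] in m, in world coordinates, good to about 4 mm: the middle of the surface that is visible of it).
- env.masks_of(target, camera): "region" (420x560 bool, what is visible of it).
The state is a dict: "clock": time; "q": joint angles; "joint_velocities": joint speeds; "joint_efforts": joint torques, N m; "eef_pos": TCP position; "tcp_rot": TCP orientation; "force": force on the tool from outside, world axes, zero at the start; "moment": the same for the moment, N m; "width": finger opening in m; "finger_force": force on a finger pad.
Only numpy, scipy, OpenCV 4.12 (cv2) and the standard library are available. Lean on these libraries where they do the work, as an engineer would, in place of code of your own. Each camera call takes 0.05 s, during which the arm holds its last target. There are 200 camera calls.

## Task

Pull the scraper out of the yellow beaker, sweep the three broken tablet pieces off the white inspection stand into the blue catch tray with it, then stand the scraper back in the beaker, block down. Never touch the pieces with the gripper or arm, and leave the two small vials on the stand, and everything else on the bench, where they are.

Things in the scene. Friction and masses are not known exactly. Their poses are not given: they have to be found in the camera images.
- scraper: Scraper: a block 70 mm wide (its y) x 24 mm thick (its x) x 28 mm high (orange with a black rubber foot) with an upright square black handle, 18 x 18 mm, from 28 mm up to 205 mm. 140 g. Starts standing block down in the yellow beaker, at any yaw. Origin: centre of the block's underside; z runs up along the handle.
- beaker: Yellow plastic beaker, fixed, outer diameter 104 mm, inner diameter 96 mm, 100 mm high, inner floor 5 mm above the bench. It stands at the stand's left or right open side. Origin: centre of its underside.
- stand: White inspection stand, fixed. Its plate is 290 mm (its x) x 200 mm (its y), the top surface 60 mm above its origin. The two edges at x = +-145 mm carry grey lips 6 mm thick that rise 10 mm above the surface; the two edges at y = +-100 mm are open. Plate 10 mm thick, on a pedestal 200 x 100 mm. Origin: under the centre, at bench height.
- tray: Blue catch tray, fixed, open on top: outside 300 mm (its x) x 150 mm (its y) x 44 mm high, walls and floor 4 mm. It stands at one open side of the stand (either side), parallel to it, its near wall tucked under the plate's edge. Origin: centre of its underside.
- piece_a: Broken piece of a large orange-red tablet, about 26 x 18 x 14 mm, 12 g, loose on the stand. Origin: centre of its underside.
- piece_b: As piece_a, about 24 x 20 x 14 mm.
- piece_c: As piece_a, about 24 x 20 x 13 mm.
- vial_white: Small amber vial with a white cap, 32 mm diameter, 55 mm high, standing loose on the stand. Must stay. Origin: centre of its underside.
- vial_blue: The same with a blue cap.
- wash_bottle: White wash bottle with red cap, 64 mm diameter, 170 mm high, standing on the bench. Origin: centre of its underside.
- powder_jar: White jar with blue cap, 76 mm diameter, 90 mm high, on the bench. Origin: centre of its underside.
- mortar: White ceramic bowl, 100 mm diameter, 55 mm high, on the bench. Origin: centre of its underside.
- spatula: Steel spatula, 180 mm long (its x), lying on the bench. Origin: near its middle, at bench height.
- cap_one: Loose blue vial cap, 24 mm diameter, 11 mm high, on the bench.
- cap_two: Another such blue cap.

How it is judged:
By the outcome, as a careful person would: the job done as asked, in the order asked, and still so for the second after the job is handed in, with the robot touching nothing.
It also fails if it takes over 72 s, if anything falls off the work surface, if the arm or the gripper's body presses on something with over 40 N, if the wrist force passes 120 N, or if a joint passes its speed limit or range.

## Working session

There is one attempt and no reset: what is moved stays moved. The work goes in short steps, Python scripts to look and compute and a tool call to move; the robot and the scene stay as the last step left them, time stands still between calls to the robot, and variables do not carry over. Pictures are saved under pics/ and viewed, at most 10 in all, crops included, and the job is handed in when it is done.

Besides the shell and the picture viewer there is one more tool, called after "Request:" as a command line: name --argument value ..., lists and objects as JSON in quotes. drive_tool: Moves the arm, as the interface text tells. Its arguments: {"type":"object","properties":{"targets":{"type":"array"},"gripper":{"type":"number"}},"required":["targets"]}

```bash
mkdir -p pics
python3 - <<'E'
from workcell import env
import cv2,numpy as np
o=env.get_obs();print({k:np.round(v,3).tolist() for k,v in o.items()},env.tips_ahead)
for c in ("top","scene"):
    im=env.read_camera(c);cv2.imwrite(f"pics/{c}0.png",im[:,:,::-1])
    for n in ["scraper","beaker","stand","tray","piece_a","vial_white","vial_blue","wash_bottle","powder_jar","mortar"]:
        if c=="top" or n in("scraper","beaker"):
            print(c,n,[(np.round(d["xyz"],3).tolist(),round(d["score"],2)) for d in env.spot_in(n,c)][:5])
    k=env.get_calibration(c);print(k["camera_matrix"].tolist(),np.round(k["extrinsics"],4).tolist())
print(env.get_obs()["clock"])
E
```

```text
{'clock': 0.0, 'q': [-1.42, 0.246, 1.559, -0.0, 1.339, -0.174], 'joint_velocities': [-0.0, -0.001, 0.001, -0.001, -0.001, 0.001], 'joint_efforts': [-0.001, -42.951, -32.613, -0.0, 0.005, 0.0], 'eef_pos': [0.207, -0.615, 0.241], 'tcp_rot': [-3.14, -0.0, 0.325], 'force': [-0.35, 0.253, -0.065], 'moment': [-0.026, 0.011, -0.043], 'finger_force': 0.0, 'width': 0.086} 0.011
top scraper []
top beaker [([0.625, 0.195, 0.043], 0.69)]
top stand [([0.591, 0.032, 0.057], 0.87)]
top tray [([0.558, -0.136, 0.004], 0.7), ([0.596, 0.482, 0.023], 0.58)]
top piece_a [([0.501, 0.004, 0.115], 0.63), ([0.68, 0.049, 0.076], 0.42), ([0.666, -0.025, 0.074], 0.38)]
top vial_white [([0.529, 0.093, 0.116], 0.54)]
top vial_blue [([0.501, 0.002, 0.113], 0.47)]
top wash_bottle [([0.32, -0.363, 0.118], 0.97), ([0.589, 0.033, 0.059], 0.6)]
top powder_jar [([0.292, 0.362, 0.093], 0.9)]
top mortar [([0.599, 0.482, 0.024], 0.64)]
[[525.5179262771888, 0.0, 266.24593740831654], [0.0, 525.5179262771888, 207.24240047438312], [0.0, 0.0, 1.0]] [[0.0149, -0.9996, 0.024, -0.0174], [0.9881, 0.0184, 0.1524, -0.4701], [-0.1528, 0.0214, 0.988, -1.3496], [0.0, 0.0, 0.0, 1.0]]
scene scraper [([0.631, 0.196, 0.146], 0.9)]
scene beaker [([0.655, 0.202, 0.059], 0.93), ([0.627, 0.034, 0.061], 0.24)]
[[479.0002480739904, 0.0, 275.86839577386127], [0.0, 479.0002480739904, 203.8613540698242], [0.0, 0.0, 1.0]] [[-0.5313, 0.8472, -0.0003, 0.2611], [-0.4596, -0.288, 0.8402, 0.1631], [0.7117, 0.4465, 0.5423, -1.5969], [0.0, 0.0, 0.0, 1.0]]
0.7
```

View pics/top0.png

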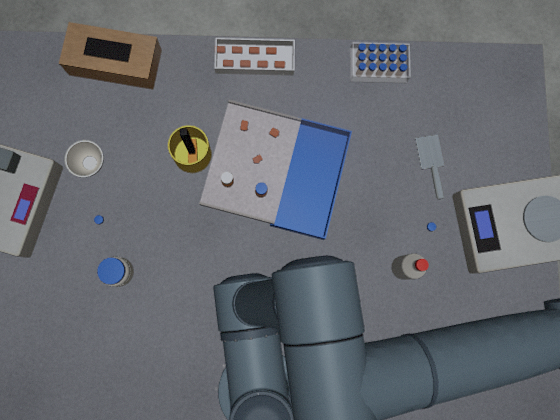

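View pics/scene0.png

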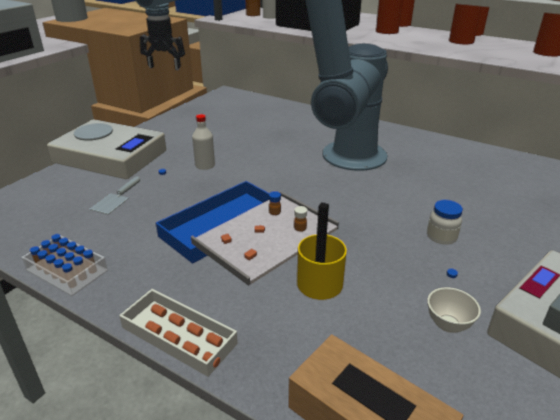

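Top view: pieces at about (245,126), (275,132), (257,159), white vial (227,178), blue vial (262,189), beaker (189,146), and the tray on the right (-y) side. I'll zoom in.

```bash
cat > h.py <<'E'
from workcell import env
import cv2,numpy as np
def ray(c,u,v,z,k=None):
    k=k or env.get_calibration(c);K=np.array(k["camera_matrix"]);E=np.array(k["extrinsics"])
    d=np.linalg.inv(K)@[u,v,1];d=np.array([d[0],-d[1],-d[2]])
    R=E[:3,:3];o=-R.T@E[:3,3];w=R.T@d
    return o+w*(z-o[2])/w[2]
def proj(c,p,k=None):
    k=k or env.get_calibration(c);K=np.array(k["camera_matrix"]);E=np.array(k["extrinsics"])
    q=E[:3,:3]@p+E[:3,3];q=K@[q[0],-q[1],-q[2]];return q[:2]/q[2]
E
python3 - <<'E'
from h import *
im=cv2.imread("pics/top0.png")
cv2.imwrite("pics/crop0.png",cv2.resize(im[95:245,160:360],None,fx=4,fy=4,interpolation=cv2.INTER_CUBIC))
hsv=cv2.cvtColor(im,cv2.COLOR_BGR2HSV)
def blobs(m,z,mina,name):
    n,l,s,c=cv2.connectedComponentsWithStats(m.astype(np.uint8))
    for i in range(1,n):
        u,v=c[i]
        if s[i,4]>=mina and 160<u<360 and 95<v<245:
            r=cv2.minAreaRect(np.argwhere(l==i)[:,::-1].astype(np.float32))
            print(name,c[i].round(1),s[i,4],ray("top",u,v,z).round(4)[:2],np.round(r[1],1))
H,S,V=hsv[...,0],hsv[...,1],hsv[...,2]
blobs(((H<14)|(H>172))&(S>110)&(V>90),.068,12,"orange")
blobs((H>100)&(H<125)&(S>120),.115,40,"blue z.115")
blobs((H>22)&(H<34)&(S>130),.05,60,"yellow")
E
```

```text
orange [243.7 125. ] 54 [0.6836 0.0539] [8. 6.]
orange [273.7 132.1] 51 [ 0.6661 -0.0255] [7.5 6.7]
orange [257.9 158.1] 27 [0.595  0.0151] [4.9 7.6]
blue z.115 [312.2 180.6] 5641 [ 0.5281 -0.1223] [ 56.7 111.5]
blue z.115 [260.9 188.2] 101 [0.506  0.0063] [10. 10.]
yellow [200.  145.8] 335 [0.6296 0.1687] [44.3 18.5]
yellow [179.3 152.2] 362 [0.611  0.2229] [46.6 18.4]
```

View pics/crop0.png

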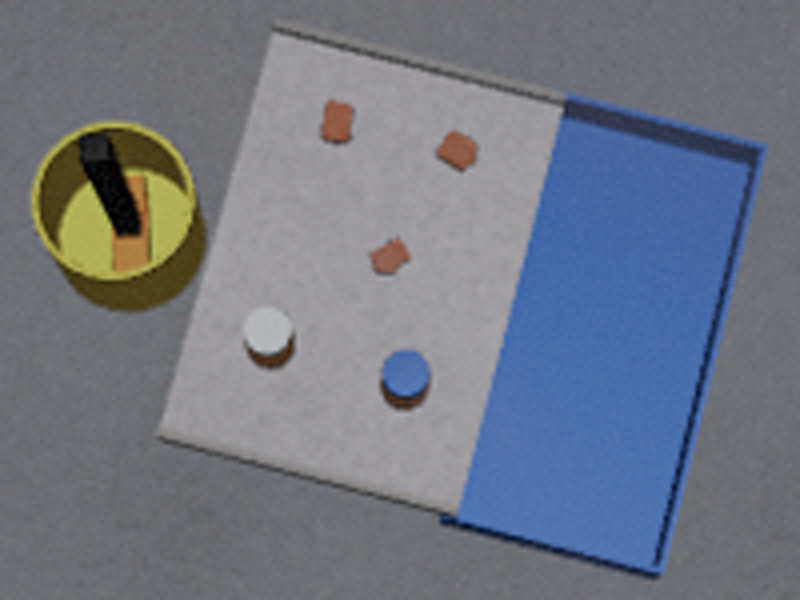

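Zoomed (4x, offset (160,95)): beaker rim centre about (115,201), handle top (95,148), and the block's long side runs nearly vertical in the image (world x). Stand corners: (275,25), (565,98), (460,516), (160,436).

Run:
```python
from h import *
def W(x,y,z): return ray("top",x/4+160-.4,y/4+95-.4,z)[:2].round(4)
print("beaker",W(115,201,.1),"handle top",W(95,148,.205),"handle base",W(126,232,.028))
cs=[W(275,25,.07),W(565,98,.07),W(460,516,.07),W(160,436,.07)];print("stand",cs,np.mean(cs,0))
for i,j in((0,3),(1,2),(0,1),(3,2)):
    d=cs[i]-cs[j];print(np.hypot(*d),np.degrees(np.arctan2(d[1],d[0])))
print("block L",W(113,272,.028),"R",W(150,270,.028),W(146,177,.028))
print("white",W(269,331,.115),"blue",W(406,374,.115))
print("tray far",W(765,147,.044),W(658,575,.044))
# scene handle: ends
im=cv2.imread("pics/scene0.png");g=im.max(2)
m=np.zeros(g.shape,bool);m[200:262,305:340]=g[200:262,305:340]<45
for v in range(202,262,8):
    x=np.where(m[v])[0];print(v,x.min() if len(x) else None,x.max() if len(x) else None)
for z in(.205,.11): print(proj("scene",np.array([*W(95,148,.205),z])), proj("scene",np.array([*W(126,232,.028),z])))
```

```text
beaker [0.6178 0.1931] handle top [0.6208 0.1921] handle base [0.6164 0.1945]
stand [array([0.7485, 0.0959]), array([ 0.7026, -0.0968]), array([ 0.4231, -0.0308]), array([0.4714, 0.1625])] [0.5864 0.0327]
0.2849911753019732 -13.514500578350587
0.2871867859077085 -13.286214874705035
0.198091140639858 76.60214274207733
0.19924301744352296 75.97073106393354
block L [0.5887 0.2021] R [0.5905 0.1775] [0.6548 0.1824]
white [0.532 0.092] blue [0.5063 0.0058]
tray far [ 0.6801 -0.2341] [ 0.3899 -0.1613]
202 None None
210 319 327
218 319 327
226 318 326
234 318 325
242 317 325
250 316 324
258 316 324
[322.83352744 206.49936166] [324.91326838 205.82971554]
[320.44971608 244.2299188 ] [322.42840025 243.51756185]
```

Request:
drive_tool --targets '[{"travel": [0, 0, -0.03], "turn": [0, 0, 0.1275]}, {"travel": [0, 0, -0.03], "turn": [0, 0, 0.1275]}, {"travel": [0.0234, -0.0389, 0], "turn": [0, 0, 0]}, {"travel": [0.0234, -0.0389, 0], "turn": [0, 0, 0]}, {"travel": [0.0234, -0.0389, 0], "turn": [0, 0, 0]}]' --gripper 1

```text
clock: 1.2
eef_pos: [0.2697, -0.4935, 0.3025]
tcp_rot: [3.141, -0.0, 0.069]
force: [0.2, -0.8, -0.2]
width: 0.0855
finger_force: 0.0
```

Request:
drive_tool --targets '[{"travel": [0.0234, -0.0389, 0], "turn": [0, 0, 0]}, {"travel": [0.0234, -0.0389, 0], "turn": [0, 0, 0]}, {"travel": [0.0234, -0.0389, 0], "turn": [0, 0, 0]}, {"travel": [0.0234, -0.0389, 0], "turn": [0, 0, 0]}, {"travel": [0.0234, -0.0389, 0], "turn": [0, 0, 0]}]'

```text
clock: 1.7
eef_pos: [0.373, -0.2909, 0.3026]
tcp_rot: [3.141, -0.001, 0.069]
force: [0.4, -0.8, -0.1]
width: 0.0854
finger_force: 0.0
```

Request:
drive_tool --targets '[{"travel": [0.0234, -0.0389, 0], "turn": [0, 0, 0]}, {"travel": [0.0234, -0.0389, 0], "turn": [0, 0, 0]}, {"travel": [0.0234, -0.0389, 0], "turn": [0, 0, 0]}, {"travel": [0.0234, -0.0389, 0], "turn": [0, 0, 0]}, {"travel": [0.0234, -0.0389, 0], "turn": [0, 0, 0]}]'

```text
clock: 2.2
eef_pos: [0.4762, -0.0885, 0.3027]
tcp_rot: [3.141, -0.001, 0.07]
force: [0.9, -0.2, 0.7]
width: 0.0852
finger_force: 0.0
```

Request:
drive_tool --targets '[{"travel": [0.0232, -0.0387, 0], "turn": [0, 0, 0]}, {"travel": [0.0232, -0.0387, 0], "turn": [0, 0, 0]}, {"travel": [0.0232, -0.0387, 0], "turn": [0, 0, 0]}, {"travel": [0.0232, -0.0387, 0], "turn": [0, 0, 0]}, {"travel": [0.0232, -0.0387, 0], "turn": [0, 0, 0]}]'

```text
clock: 2.7
eef_pos: [0.5784, 0.1127, 0.3025]
tcp_rot: [3.141, -0.001, 0.07]
force: [0.4, -0.7, 1.1]
width: 0.0857
finger_force: 0.0
```

Request:
drive_tool --targets '[{"travel": [0.0232, -0.0387, 0], "turn": [0, 0, 0]}, {"travel": [0.0232, -0.0387, 0], "turn": [0, 0, 0]}, {"travel": [0, 0, 0], "turn": [0, 0, 0]}, {"travel": [0, 0, 0], "turn": [0, 0, 0]}, {"travel": [0, 0, 0], "turn": [0, 0, 0]}]'

```text
clock: 3.2
eef_pos: [0.6185, 0.1906, 0.3023]
tcp_rot: [3.141, 0.0, 0.069]
force: [0.1, -0.7, 0.0]
width: 0.0855
finger_force: 0.0
```

Run:
```python
from h import *
o=env.get_obs();k=env.get_calibration("wrist")
im=env.read_camera("wrist");cv2.imwrite("pics/wrist1.png",im[:,:,::-1]);import pickle;pickle.dump(k,open("k1.pkl","wb"))
print(o["eef_pos"],o["tcp_rot"],o["q"])
for z in(.21,.033):print(proj("wrist",np.array([.6195,.193,z]),k))
```

```text
[0.61852778 0.1905558  0.30231144] [3.14131174e+00 1.60456433e-04 6.91600241e-02] [ 1.24090553e-01  1.96740633e-01  1.50461905e+00 -2.74006202e-04
  1.44040861e+00  1.62576248e+00]
[277.58948392 212.416881  ]
[278.8478089  169.48901882]
```

View pics/wrist1.png

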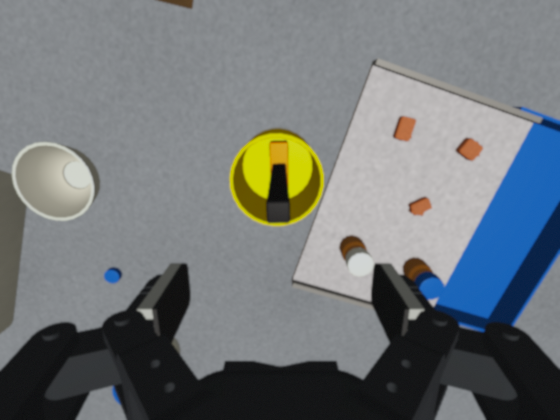

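Wrist view: the handle's top face is at about (278,209), lined up with the jaws. Beaker rim centre is (277,178); pieces at (405,128), (470,149), (420,207), vial caps at (360,262) and (432,288). I'll refine positions from this.

Run:
```python
from h import *
import pickle;k=pickle.load(open("k1.pkl","rb"))
W=lambda u,v,z:ray("wrist",u,v,z,k)[:2].round(4)
im=cv2.imread("pics/wrist1.png");H,S,V=cv2.split(cv2.cvtColor(im,cv2.COLOR_BGR2HSV))
print("handle",W(278,209,.21),"px+10",W(288,209,.21),"block far end",W(279,142,.033),"rim",W(277,178.5,.1))
cs=np.array([W(376,61,.07),W(540,121,.07),W(293,281,.07)]);print("stand",cs)
d=cs[0]-cs[2];th=np.arctan2(d[1],d[0]);print("len",np.hypot(*d),"ang",np.degrees(th), np.degrees(np.arctan2(*(cs[0]-cs[1])[::-1]))-90, np.hypot(*(cs[0]-cs[1])))
ctr=(cs[1]+cs[2])/2;print("ctr",ctr);th=np.radians(-13.4)
ex=np.array([np.cos(th),np.sin(th)]);ey=np.array([-ex[1],ex[0]])
m=(((H<14)|(H>172))&(S>130)&(V>90)).astype(np.uint8)
n,l,s,c=cv2.connectedComponentsWithStats(m)
for i in range(1,n):
    if s[i,4]>80 and c[i][0]>390 and c[i][1]<240 :
        w=W(*c[i],.067);print("piece",c[i],s[i,4],w,[((w-ctr)@e).round(4) for e in(ex,ey)])
for w in(W(360,262,.115),W(432,288,.115)):print("vial",w,[((w-ctr)@e).round(4) for e in(ex,ey)])
g=cv2.minAreaRect(np.argwhere((V[120:225,250:305]<60))[:,::-1].astype(np.float32));print(g)
```

```text
handle [0.6222 0.1929] px+10 [0.6227 0.1854] block far end [0.6544 0.1952] rim [0.6218 0.1948]
stand [[ 0.7497  0.0983]
 [ 0.7016 -0.0949]
 [ 0.48    0.1646]]
len 0.27772968872628656 ang -13.811084372150441 -13.980406448679688 0.19909758913658396
ctr [0.5908  0.03485]
piece [404.040625 128.159375] 320 [0.6831 0.0544] [np.float64(0.0853), np.float64(0.0404)]
piece [469.0974026  148.60714286] 308 [ 0.6656 -0.0251] [np.float64(0.0867), np.float64(-0.041)]
piece [419.44843049 205.85201794] 223 [0.593  0.0182] [np.float64(0.006), np.float64(-0.0157)]
vial [0.5359 0.095 ] [np.float64(-0.0673), np.float64(0.0458)]
vial [0.5086 0.0069] [np.float64(-0.0735), np.float64(-0.0462)]
((28.0, 72.5), (55.0, 22.0), 90.0)
```

Request:
drive_tool --targets '[{"travel": [0.0027, -0.0022, 0.03], "turn": [0, 0, 0]}, {"travel": [0, 0, 0.035], "turn": [0, 0, 0]}, {"travel": [0, 0, 0.035], "turn": [0, 0, 0]}, {"travel": [0, 0, 0.03], "turn": [0, 0, 0]}, {"travel": [0, 0, 0.014], "turn": [0, 0, 0]}]'

```text
clock: 3.75
eef_pos: [0.6194, 0.1922, 0.1552]
tcp_rot: [3.141, 0.005, 0.068]
force: [-0.3, 0.7, 0.4]
width: 0.0855
finger_force: 0.0
```

Request:
drive_tool --targets '[{"travel": [0, 0, 0], "turn": [0, 0, 0]}, {"travel": [0, 0, 0], "turn": [0, 0, 0]}, {"travel": [0, 0, 0], "turn": [0, 0, 0]}, {"travel": [0, 0, 0], "turn": [0, 0, 0]}, {"travel": [0, 0, 0], "turn": [0, 0, 0]}]' --gripper -1

```text
clock: 4.25
eef_pos: [0.6222, 0.1937, 0.1601]
tcp_rot: [3.141, -0.003, 0.07]
force: [-0.4, -0.3, -0.3]
width: 0.0175
finger_force: 58.9
```

Request:
drive_tool --targets '[{"travel": [0, 0, 0], "turn": [0, 0, 0]}, {"travel": [0, 0, 0], "turn": [0, 0, 0]}, {"travel": [0, 0, 0], "turn": [0, 0, 0]}, {"travel": [0, 0, 0], "turn": [0, 0, 0]}, {"travel": [0, 0, 0], "turn": [0, 0, 0]}]'

```text
clock: 4.75
eef_pos: [0.6223, 0.1937, 0.16]
tcp_rot: [3.142, -0.003, 0.07]
force: [0.1, -0.9, 6.7]
width: 0.0174
finger_force: 59.7
```

Request:
drive_tool --targets '[{"travel": [0, 0, -0.015], "turn": [0, 0, 0]}, {"travel": [0, 0, -0.03], "turn": [0, 0, 0]}, {"travel": [0, 0, -0.03], "turn": [0, 0, 0]}, {"travel": [0, 0, -0.03], "turn": [0, 0, 0]}, {"travel": [0, 0, -0.03], "turn": [0, 0, 0]}]'

```text
clock: 5.25
eef_pos: [0.6208, 0.1937, 0.2947]
tcp_rot: [-3.141, 0.001, 0.07]
force: [0.3, -0.3, -1.0]
width: 0.0169
finger_force: 58.9
```

Request:
drive_tool --targets '[{"travel": [0, 0, 0], "turn": [0, 0, 0.102]}, {"travel": [0, 0, 0], "turn": [0, 0, 0.102]}, {"travel": [0, 0, 0], "turn": [0, 0, 0.102]}, {"travel": [0, 0, 0], "turn": [0, 0, 0]}, {"travel": [0, 0, 0], "turn": [0, 0, 0]}]'

```text
clock: 5.75
eef_pos: [0.6211, 0.1937, 0.2933]
tcp_rot: [3.142, 0.0, -0.234]
force: [-0.1, -0.6, -1.4]
width: 0.0174
finger_force: 59.0
```

Run:
```python
from h import *
import pickle
k=env.get_calibration("wrist");a=env.read_camera("wrist");b=env.read_camera("scene");o=env.get_obs()
cv2.imwrite("pics/w2.png",np.hstack([a[:,180:,:],b[60:,200:,:][:,:360].repeat(1,0) if 0 else np.pad(b[60:360,230:470],((0,120),(0,0),(0,0)))])[:,:,::-1])
pickle.dump((k,o["eef_pos"],o["tcp_rot"]),open("k2.pkl","wb"));print(o["eef_pos"],o["tcp_rot"],o["width"],o["force"])
```

```text
[0.62115169 0.1936379  0.29327656] [ 3.14155589e+00  3.08212383e-04 -2.34788316e-01] 0.01713717506746606 [ 1.01611993 -0.84169998 -1.25318942]
```

View pics/w2.png

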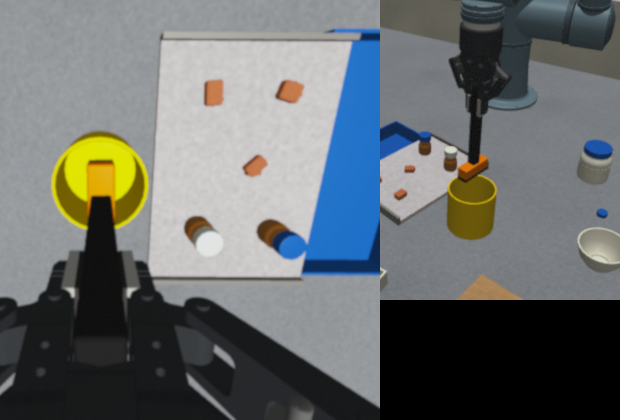

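The scraper hangs straight in the jaws, block aligned with the stand, and nothing else has moved: pieces in the wrist crop at (214,92), (290,91), (255,165), vials at (208,243), (290,245). Next is the first lane.

Request:
drive_tool --targets '[{"travel": [0.0186, 0.0152, 0], "turn": [0, 0, 0]}, {"travel": [0.0186, 0.0152, 0], "turn": [0, 0, 0]}, {"travel": [0.0186, 0.0152, 0], "turn": [0, 0, 0]}, {"travel": [0.0186, 0.0152, 0], "turn": [0, 0, 0]}, {"travel": [0.0186, 0.0152, 0], "turn": [0, 0, 0]}]'

```text
clock: 6.35
eef_pos: [0.6947, 0.0967, 0.2932]
tcp_rot: [-3.142, 0.0, -0.236]
force: [0.7, -0.0, -0.6]
width: 0.0171
finger_force: 58.9
```

Request:
drive_tool --targets '[{"travel": [0, 0, 0], "turn": [0, 0, 0]}, {"travel": [0, 0, 0.022], "turn": [0, 0, 0]}, {"travel": [0, 0, 0.022], "turn": [0, 0, 0]}, {"travel": [0, 0, 0.02], "turn": [0, 0, 0]}, {"travel": [0, 0, 0], "turn": [0, 0, 0]}]'

```text
clock: 6.85
eef_pos: [0.6918, 0.0983, 0.2251]
tcp_rot: [3.14, 0.007, -0.236]
force: [-0.3, -0.3, -2.1]
width: 0.0172
finger_force: 58.9
```

Run:
```python
from h import *
o=env.get_obs();a=env.read_camera("wrist");b=env.read_camera("scene")
cv2.imwrite("pics/w3.png",np.hstack([a[:240,180:520],cv2.resize(b[150:310,140:370],(460,320))[:240]])[:,:,::-1])
print(o["eef_pos"],o["tcp_rot"],o["width"],o["force"])
```

```text
[0.69176103 0.09825301 0.22509148] [ 3.14027318  0.00743853 -0.23560828] 0.017208620383242997 [-0.25572124 -0.32083748 -2.08843429]
```

View pics/w3.png

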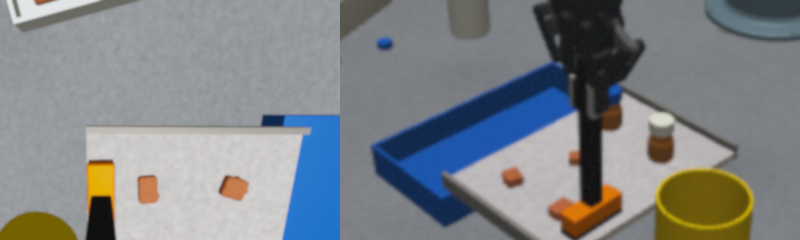

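The block stands at the open edge just behind piece a, clear of it. I'll lower slowly and watch the force.

Request:
drive_tool --targets '[{"travel": [0, 0, 0.004], "turn": [0, 0, 0]}, {"travel": [0, 0, 0.003], "turn": [0, 0, 0]}, {"travel": [0, 0, 0.002], "turn": [0, 0, 0]}, {"travel": [0, 0, 0], "turn": [0, 0, 0]}, {"travel": [0, 0, 0], "turn": [0, 0, 0]}]'

```text
clock: 7.45
eef_pos: [0.694, 0.0979, 0.2204]
tcp_rot: [-3.142, -0.0, -0.236]
force: [0.1, 0.2, -1.3]
width: 0.0172
finger_force: 58.9
```

Request:
drive_tool --targets '[{"travel": [0, 0, 0.001], "turn": [0, 0, 0]}, {"travel": [0, 0, 0.001], "turn": [0, 0, 0]}, {"travel": [0, 0, 0], "turn": [0, 0, 0]}, {"travel": [0, 0, 0], "turn": [0, 0, 0]}, {"travel": [0, 0, 0], "turn": [0, 0, 0]}]'

```text
clock: 7.95
eef_pos: [0.6939, 0.0979, 0.2183]
tcp_rot: [-3.142, -0.0, -0.236]
force: [-0.1, 0.6, -0.3]
width: 0.0173
finger_force: 58.9
```

Request:
drive_tool --targets '[{"travel": [0, 0, 0.001], "turn": [0, 0, 0]}, {"travel": [0, 0, 0.001], "turn": [0, 0, 0]}, {"travel": [0, 0, 0], "turn": [0, 0, 0]}, {"travel": [0, 0, 0], "turn": [0, 0, 0]}, {"travel": [0, 0, 0], "turn": [0, 0, 0]}]'

```text
clock: 8.45
eef_pos: [0.6939, 0.098, 0.2163]
tcp_rot: [3.142, -0.0, -0.236]
force: [-0.5, 0.6, -0.8]
width: 0.0174
finger_force: 58.9
```

Request:
drive_tool --targets '[{"travel": [0, 0.005, 0], "turn": [0, 0, 0]}, {"travel": [0, 0.008, 0], "turn": [0, 0, 0]}, {"travel": [0, 0.008, 0], "turn": [0, 0, 0]}, {"travel": [0, 0.008, 0], "turn": [0, 0, 0]}, {"travel": [0, 0.008, 0], "turn": [0, 0, 0]}]'

```text
clock: 8.95
eef_pos: [0.6851, 0.061, 0.2163]
tcp_rot: [3.142, -0.0, -0.237]
force: [-0.7, 0.1, -2.3]
width: 0.017
finger_force: 59.0
```

Request:
drive_tool --targets '[{"travel": [0, 0.01, 0], "turn": [0, 0, 0]}, {"travel": [0, 0.01, 0], "turn": [0, 0, 0]}, {"travel": [0, 0.01, 0], "turn": [0, 0, 0]}, {"travel": [0, 0.01, 0], "turn": [0, 0, 0]}, {"travel": [0, 0.01, 0], "turn": [0, 0, 0]}]'

```text
clock: 9.45
eef_pos: [0.6733, 0.0125, 0.2163]
tcp_rot: [-3.142, -0.0, -0.236]
force: [-0.7, 0.9, -1.9]
width: 0.0171
finger_force: 59.0
```

Request:
drive_tool --targets '[{"travel": [0, 0.01, 0], "turn": [0, 0, 0]}, {"travel": [0, 0.01, 0], "turn": [0, 0, 0]}, {"travel": [0, 0.01, 0], "turn": [0, 0, 0]}, {"travel": [0, 0.01, 0], "turn": [0, 0, 0]}, {"travel": [0, 0.01, 0], "turn": [0, 0, 0]}]'

```text
clock: 9.95
eef_pos: [0.6617, -0.0361, 0.2163]
tcp_rot: [-3.142, -0.0, -0.236]
force: [-0.2, 0.1, -1.1]
width: 0.0169
finger_force: 58.9
```

Request:
drive_tool --targets '[{"travel": [0, 0.01, 0], "turn": [0, 0, 0]}, {"travel": [0, 0.01, 0], "turn": [0, 0, 0]}, {"travel": [0, 0.01, 0], "turn": [0, 0, 0]}, {"travel": [0, 0.01, 0], "turn": [0, 0, 0]}, {"travel": [0, 0.01, 0], "turn": [0, 0, 0]}]'

```text
clock: 10.45
eef_pos: [0.6499, -0.0847, 0.2163]
tcp_rot: [3.142, 0.0, -0.236]
force: [-0.9, 0.1, -0.9]
width: 0.0174
finger_force: 59.0
```

Request:
drive_tool --targets '[{"travel": [0, 0.01, 0], "turn": [0, 0, 0]}, {"travel": [0, 0.01, 0], "turn": [0, 0, 0]}, {"travel": [0, 0, 0], "turn": [0, 0, 0]}, {"travel": [0, 0, 0], "turn": [0, 0, 0]}, {"travel": [0, 0, 0], "turn": [0, 0, 0]}]'

```text
clock: 10.95
eef_pos: [0.6455, -0.103, 0.2163]
tcp_rot: [-3.141, 0.0, -0.236]
force: [0.1, 0.6, -1.5]
width: 0.0172
finger_force: 59.0
```

Run:
```python
from h import *
o=env.get_obs();a=env.read_camera("wrist");b=env.read_camera("scene")
cv2.imwrite("pics/w4.png",np.hstack([a[:260,130:470],cv2.resize(b[150:310,140:370],(460,320))[:260]])[:,:,::-1])
print(o["eef_pos"],o["tcp_rot"],o["width"],o["force"])
```

```text
[ 0.64551617 -0.10295334  0.21628979] [-3.14141081e+00  3.80720816e-05 -2.35788037e-01] 0.017240012148558612 [ 0.09503896  0.60038614 -1.48422959]
```

View pics/w4.png

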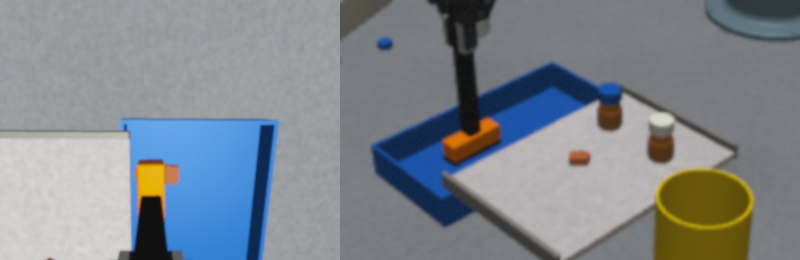

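Lane 1 is clear: one piece shows in the tray at about (170,175) in the wrist crop, the other is hidden by the block. I'll lift and go behind piece c.

Request:
drive_tool --targets '[{"travel": [0, 0, -0.02], "turn": [0, 0, 0]}, {"travel": [0, 0, -0.02], "turn": [0, 0, 0]}, {"travel": [-0.016, -0.03, 0], "turn": [0, 0, 0]}, {"travel": [-0.016, -0.03, 0], "turn": [0, 0, 0]}, {"travel": [-0.016, -0.03, 0], "turn": [0, 0, 0]}]'

```text
clock: 11.55
eef_pos: [0.6196, -0.0033, 0.2565]
tcp_rot: [-3.141, -0.0, -0.236]
force: [-0.5, 1.2, -1.2]
width: 0.0175
finger_force: 59.0
```

Request:
drive_tool --targets '[{"travel": [-0.016, -0.03, 0], "turn": [0, 0, 0]}, {"travel": [-0.014, -0.029, 0], "turn": [0, 0, 0]}, {"travel": [0, 0, 0], "turn": [0, 0, 0]}, {"travel": [0, 0, 0], "turn": [0, 0, 0]}, {"travel": [0, 0, 0], "turn": [0, 0, 0]}]'

```text
clock: 12.05
eef_pos: [0.6047, 0.0593, 0.2564]
tcp_rot: [3.141, -0.0, -0.237]
force: [0.3, -0.7, -0.8]
width: 0.0175
finger_force: 59.1
```

Run:
```python
from h import *
o=env.get_obs();a=env.read_camera("wrist");b=env.read_camera("scene")
cv2.imwrite("pics/w5.png",np.hstack([a[:300,130:470],cv2.resize(b[150:310,140:370],(460,320))[:300]])[:,:,::-1])
print(o["eef_pos"],o["tcp_rot"],o["width"],o["force"])
```

```text
[0.60474806 0.05925165 0.25635579] [ 3.14135109e+00 -2.89340635e-04 -2.36647734e-01] 0.017471915422455197 [ 0.30562326 -0.67516197 -0.82297131]
```

View pics/w5.png

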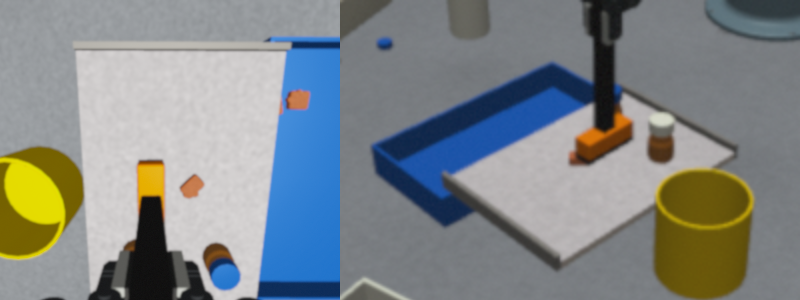

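Both swept pieces show in the tray at (299,100) and (281,107). Piece c at (192,186) is in front of the block and the vials are clear of the lane. Next: lower and sweep lane 2.

Request:
drive_tool --targets '[{"travel": [0, 0, 0.015], "turn": [0, 0, 0]}, {"travel": [0, 0, 0.015], "turn": [0, 0, 0]}, {"travel": [0, 0, 0.01], "turn": [0, 0, 0]}, {"travel": [0, 0, 0], "turn": [0, 0, 0]}, {"travel": [0, 0, 0], "turn": [0, 0, 0]}]'

```text
clock: 12.65
eef_pos: [0.6041, 0.0597, 0.215]
tcp_rot: [3.141, 0.002, -0.236]
force: [-1.1, -0.2, -1.4]
width: 0.0175
finger_force: 58.9
```

Request:
drive_tool --targets '[{"travel": [0, 0.006, 0], "turn": [0, 0, 0]}, {"travel": [0, 0.008, 0], "turn": [0, 0, 0]}, {"travel": [0, 0.008, 0], "turn": [0, 0, 0]}, {"travel": [0, 0.008, 0], "turn": [0, 0, 0]}, {"travel": [0, 0.01, 0], "turn": [0, 0, 0]}]'

```text
clock: 13.15
eef_pos: [0.5949, 0.0201, 0.2163]
tcp_rot: [-3.142, -0.0, -0.236]
force: [0.1, 0.7, -0.3]
width: 0.0173
finger_force: 58.8
```

Request:
drive_tool --targets '[{"travel": [0, 0.01, 0], "turn": [0, 0, 0]}, {"travel": [0, 0.01, 0], "turn": [0, 0, 0]}, {"travel": [0, 0.01, 0], "turn": [0, 0, 0]}, {"travel": [0, 0.01, 0], "turn": [0, 0, 0]}, {"travel": [0, 0.01, 0], "turn": [0, 0, 0]}]'

```text
clock: 13.65
eef_pos: [0.5832, -0.0285, 0.2163]
tcp_rot: [-3.142, -0.0, -0.236]
force: [-0.2, -0.4, -0.8]
width: 0.0174
finger_force: 58.8
```

Request:
drive_tool --targets '[{"travel": [0, 0.01, 0], "turn": [0, 0, 0]}, {"travel": [0, 0.01, 0], "turn": [0, 0, 0]}, {"travel": [0, 0.01, 0], "turn": [0, 0, 0]}, {"travel": [0, 0.01, 0], "turn": [0, 0, 0]}, {"travel": [0, 0.01, 0], "turn": [0, 0, 0]}]'

```text
clock: 14.15
eef_pos: [0.5715, -0.0771, 0.2163]
tcp_rot: [-3.142, -0.0, -0.236]
force: [-0.1, 0.6, -1.3]
width: 0.0171
finger_force: 58.8
```

Request:
drive_tool --targets '[{"travel": [0, 0.01, 0], "turn": [0, 0, 0]}, {"travel": [0, 0, 0], "turn": [0, 0, 0]}, {"travel": [0, 0, 0], "turn": [0, 0, 0]}, {"travel": [0, 0, -0.04], "turn": [0, 0, 0]}, {"travel": [0, 0, -0.04], "turn": [0, 0, 0]}]'

```text
clock: 14.65
eef_pos: [0.5686, -0.0853, 0.2957]
tcp_rot: [-3.141, 0.004, -0.236]
force: [1.0, -0.6, 0.4]
width: 0.017
finger_force: 58.8
```

Request:
drive_tool --targets '[{"travel": [-0.0018, -0.0355, 0], "turn": [0, 0, 0]}, {"travel": [-0.0018, -0.0355, 0], "turn": [0, 0, 0]}, {"travel": [-0.0018, -0.0355, 0], "turn": [0, 0, 0]}, {"travel": [-0.0018, -0.0355, 0], "turn": [0, 0, 0]}, {"travel": [-0.0018, -0.0355, 0], "turn": [0, 0, 0]}]'

```text
clock: 15.15
eef_pos: [0.6022, 0.0906, 0.2963]
tcp_rot: [-3.141, -0.0, -0.235]
force: [0.5, 0.9, -1.7]
width: 0.0173
finger_force: 59.1
```

Request:
drive_tool --targets '[{"travel": [-0.0018, -0.0355, 0], "turn": [0, 0, 0]}, {"travel": [-0.0018, -0.0355, 0], "turn": [0, 0, 0]}, {"travel": [-0.0018, -0.0355, 0], "turn": [0, 0, 0]}, {"travel": [0, 0, 0], "turn": [0, 0, -0.102]}, {"travel": [0, 0, 0], "turn": [0, 0, -0.102]}]'

```text
clock: 15.65
eef_pos: [0.6216, 0.1954, 0.2959]
tcp_rot: [-3.142, 0.001, -0.025]
force: [-0.5, 0.0, -1.2]
width: 0.0172
finger_force: 59.3
```

Request:
drive_tool --targets '[{"travel": [0, 0, 0], "turn": [0, 0, -0.102]}, {"travel": [0, 0, 0], "turn": [0, 0, 0]}, {"travel": [0, 0, 0], "turn": [0, 0, 0]}, {"travel": [0, 0, 0], "turn": [0, 0, 0]}, {"travel": [0, 0, 0], "turn": [0, 0, 0]}]'

```text
clock: 16.15
eef_pos: [0.6218, 0.1935, 0.2963]
tcp_rot: [-3.142, -0.0, 0.069]
force: [-0.6, 0.2, -0.7]
width: 0.0171
finger_force: 59.3
```

Run:
```python
from h import *
o=env.get_obs();a=env.read_camera("wrist");b=env.read_camera("top")
cv2.imwrite("pics/w6.png",np.hstack([a[:300,180:],cv2.resize(b[95:245,160:360],(400,300))])[:,:,::-1])
print(o["eef_pos"],o["tcp_rot"],o["width"],o["force"])
```

```text
[0.6218349  0.19346297 0.29634205] [-3.14153223e+00 -1.95612496e-05  6.88804109e-02] 0.017069408200092014 [-0.59439262  0.15912302 -0.71481416]
```

View pics/w6.png

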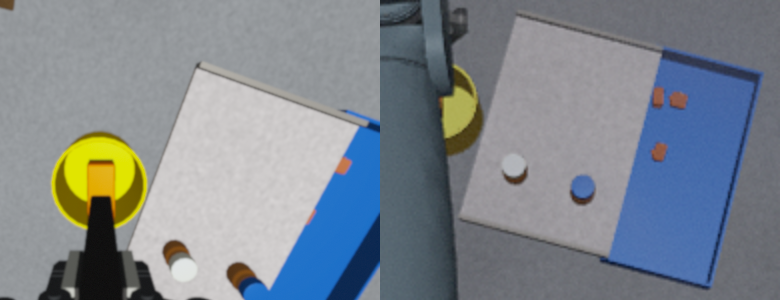

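All three pieces are in the tray (top view: (658,97), (678,101), (660,152)), the plate is clear except for the vials, and the scraper is above the beaker. I'll lower it.

Request:
drive_tool --targets '[{"travel": [0, 0, 0.025], "turn": [0, 0, 0]}, {"travel": [0, 0, 0.03], "turn": [0, 0, 0]}, {"travel": [0, 0, 0.03], "turn": [0, 0, 0]}, {"travel": [0, 0, 0.03], "turn": [0, 0, 0]}, {"travel": [0, 0, 0.012], "turn": [0, 0, 0]}]'

```text
clock: 16.75
eef_pos: [0.6199, 0.1931, 0.1655]
tcp_rot: [3.141, 0.006, 0.069]
force: [0.0, -0.2, -1.1]
width: 0.0175
finger_force: 59.3
```

Request:
drive_tool --targets '[{"travel": [0, 0, 0], "turn": [0, 0, 0]}, {"travel": [0, 0, 0.003], "turn": [0, 0, 0]}, {"travel": [0, 0, 0.003], "turn": [0, 0, 0]}, {"travel": [0, 0, 0.002], "turn": [0, 0, 0]}, {"travel": [0, 0, 0], "turn": [0, 0, 0]}]'

```text
clock: 17.25
eef_pos: [0.6221, 0.1935, 0.1619]
tcp_rot: [-3.142, -0.001, 0.07]
force: [-0.0, -0.9, -1.1]
width: 0.0174
finger_force: 59.3
```

Request:
drive_tool --targets '[{"travel": [0, 0, 0.001], "turn": [0, 0, 0]}, {"travel": [0, 0, 0.001], "turn": [0, 0, 0]}, {"travel": [0, 0, 0], "turn": [0, 0, 0]}, {"travel": [0, 0, 0], "turn": [0, 0, 0]}, {"travel": [0, 0, 0], "turn": [0, 0, 0]}]'

```text
clock: 17.75
eef_pos: [0.6221, 0.1935, 0.1598]
tcp_rot: [-3.142, -0.001, 0.07]
force: [0.2, -0.3, 1.5]
width: 0.0172
finger_force: 59.6
```

Request:
drive_tool --targets '[{"travel": [0, 0, 0], "turn": [0, 0, 0]}, {"travel": [0, 0, 0], "turn": [0, 0, 0]}, {"travel": [0, 0, 0], "turn": [0, 0, 0]}, {"travel": [0, 0, 0], "turn": [0, 0, 0]}, {"travel": [0, 0, 0], "turn": [0, 0, 0]}]' --gripper 1

```text
clock: 18.25
eef_pos: [0.6218, 0.1935, 0.1592]
tcp_rot: [3.142, 0.0, 0.07]
force: [-0.0, -0.6, -0.8]
width: 0.085
finger_force: 0.0
```

Request:
drive_tool --targets '[{"travel": [0, 0, 0], "turn": [0, 0, 0]}, {"travel": [0, 0, 0], "turn": [0, 0, 0]}, {"travel": [0, 0, -0.01], "turn": [0, 0, 0]}, {"travel": [0, 0, -0.03], "turn": [0, 0, 0]}, {"travel": [0, 0, -0.03], "turn": [0, 0, 0]}]'

```text
clock: 18.75
eef_pos: [0.6215, 0.1934, 0.2301]
tcp_rot: [3.141, 0.001, 0.07]
force: [0.1, -0.1, 1.4]
width: 0.0855
finger_force: 0.0
```

Request:
drive_tool --targets '[{"travel": [0, 0, -0.03], "turn": [0, 0, 0]}, {"travel": [0, 0, -0.03], "turn": [0, 0, 0]}, {"travel": [0, 0, -0.03], "turn": [0, 0, 0]}, {"travel": [0, 0, 0], "turn": [0, 0, 0]}, {"travel": [0, 0, 0], "turn": [0, 0, 0]}]'

```text
clock: 19.25
eef_pos: [0.6221, 0.1935, 0.3206]
tcp_rot: [-3.141, -0.002, 0.07]
force: [0.1, 0.9, -0.1]
width: 0.0856
finger_force: 0.0
```

Run:
```python
from h import *
o=env.get_obs();a=env.read_camera("wrist");b=env.read_camera("scene")
cv2.imwrite("pics/w7.png",np.hstack([a[:330,200:520],b[120:,120:500][:300] if 0 else cv2.resize(b[120:340,140:460],(480,330))])[:,:,::-1])
print(o["eef_pos"],o["width"],o["force"],o["clock"])
```

```text
[0.62210278 0.19351413 0.32058577] 0.0856252250698607 [ 0.14722847  0.94492542 -0.14134891] 19.25
```

View pics/w7.png

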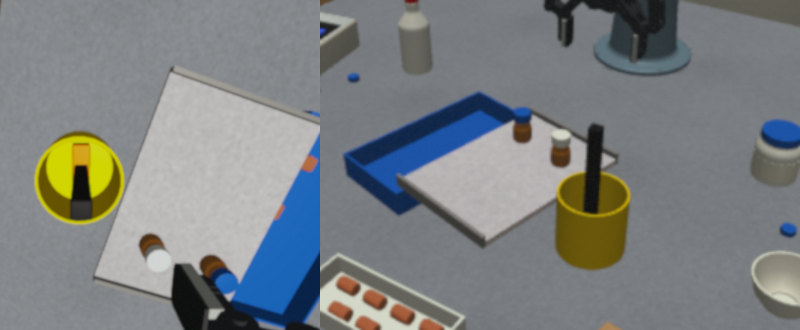

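The scraper stands upright in the beaker with its handle top at (82,209), the vials are still on the stand, the pieces are in the tray, and the gripper is clear of everything.

```bash
python3 -c "
from workcell import env
print(env.hand_in())"
```

```text
the job is handed in; nothing more can be done
None
```

The job is handed in at about 19 s: all three pieces are in the blue tray, the scraper stands block down in the beaker, and the vials and everything else seen in the last pictures are where they were.

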